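Ease the dropper carrier over the bay's threshold

ROBOT

A 6-joint arm with a two-finger parallel gripper is mounted at the origin on a cart in front of the work surface, level with it; the furniture and walls round the work are solid. World frame = base frame: x ahead of the robot, y to its left, z up, the work surface at z = 0. Lengths are in m, angles in rad, forces in N, time in s.
With the tool pointing down it reaches from about 0.375 to 0.925 m from the base axis. Payload 5.7 kg.
Tool frame: the origin (TCP) lies midway between the tips of the shut fingers; the grasp point (between the pads) lies 19 mm behind it; z points along the fingers, x is the direction in which the jaws open and shut, and the axes are right-handed (so a half turn about z gives the same grasp; the last joint's range is limited). The gripper opens to 88 mm and grips with 3 to 60 N. Pads are 20 mm wide; open, the fingers measure 115 mm over their backs; the gripper's body (75 mm by 178 mm) begins 61 mm behind the grasp point.
Start: joints at [1.085, 0.359, 1.51, -0, 1.272, -0.115], TCP at [0.217, 0.559, 0.223] pointing down, gripper open.
Joint ranges: [-2.97, 2.97], [-1.01, 2.36], [0.21, 2.38], [-0.96, 4.11], [0.2, 2.71], [-2.98, 2.98]. Speed limits (rad/s): [2.39, 2.39, 3.14, 3.14, 3.14, 3.14].

INTERFACE

Orientations are given as a unit quaternion [x, y, z, w].
In Python, from bench import move_ptp, servo_line, goto_joints, move_gripper, sleep, inverse_kinematics, capture, PlanningError, close_job, spot_in, silhouettes, current_clock, current_joint_pos, current_qvel, current_joint_torque, current_position, current_orientation, current_force, current_torque, current_finger_gap gives the robot as it stands. Calls block until the motion is done:
- move_ptp(position, orientation): joint-space move of the TCP to a pose.
- servo_line(position, orientation=None, rate=0.15, contact_N=None): straight line of the TCP; orientation=None keeps the orientation; rate is the mean speed in m/s. With contact_N (N) it stops when the force on the tool has changed by that much, and returns True; else False.
- goto_joints(angles): joint-space move.
- move_gripper(opening): finger opening in m; the grip force is fixed at half the most; returns when the fingers have stopped.
- sleep(seconds).
- inverse_kinematics(position, orientation): joint angles nearest the present ones, or None.
- capture(name): name is "scene" or "top" or "wrist"; returns a dict with "image" (420x560x3 uint8, blue, green, red), "range_z" (420x560 float32, m along the optical axis (not along the pixel's ray), 0 where there is no reading), "intrinsics" (3x3 intrinsics, pixels), "R" (3x3) and "t" (3): a world point X has camera coordinates R X + t. Camera axes: x right, y down, z forward; pixel columns grow to the right and rows downward; lengths in m; the calibration is good to about 2 mm. The wrist camera is an equidistant fisheye: a pixel r from the principal point sees the ray r / f radians off the axis. A picture is of the moment at which its call begins.
A pose or a line that the arm cannot do raises PlanningError and nothing moves.
- close_job(): hands the job in, once; it reports no verdict.
Trained networks look in the newest picture that a camera, given by its name, has taken for a name from the list of things; names that differ only in an ending like _2 or _b are one class to them, and where a whole thing is asked for, a point or a joint stands for the part that bears it (a point fixed in the world has none). Each returns a list of dicts, best first, with "conf" (0 to 1); they miss things now and then, are a little off and sometimes report something else, mostly with a low value. They report only what shows in the picture. A call takes as long as a camera call. They do not tell look-alikes from the thing itself.
- spot_in(camera, query): "xy" ([column, row] in pixels, amid what is visible of it).
- silhouettes(camera, query): "region" (420x560 bool, what is visible of it) and "xy" ([column, row] in pixels, amid what is visible of it).
Readings, each from a call of its own:
- current_clock(): time.
- current_joint_pos(): joint angles.
- current_qvel(): joint speeds.
- current_joint_torque(): joint torques, N m.
- current_position(): TCP position.
- current_orientation(): TCP orientation.
- current_force(): force on the tool from outside, world axes, zero at the start.
- current_torque(): the same for the moment, N m.
- current_finger_gap(): finger opening in m.
Only numpy, scipy, OpenCV 4.12 (cv2) and the standard library are available. Lean on these libraries where they do the work, as an engineer would, in place of code of your own. Each camera call takes 0.05 s, during which the arm holds its last target.

TASK

Put the grey carrier with its two dropper bottles away in the roofed storage bay. Lift only its leading (blue) end, set that end down on the yellow threshold and let go while the back end still stands on the bench; then take the back (orange) end and push the carrier in over the threshold until the whole of it sits flat on the deck behind it, and let go. Never lift the whole carrier into the air, set each end down gently by feel, neither dropped nor pressed down hard, keep the dropper bottles standing in it, and leave the sample vial and the pink flask alone.

Things in the scene. Friction and masses are not known exactly. Their poses are not given: they have to be found in the camera images.
- carrier: open grey tray, 200 long (x) x 130 wide (y), walls 26 high, floor 5 thick, 0.3 to 0.6 kg empty. Origin: centre of its underside; +x to its leading end. On each end an upright grip lug, 14 thick (y), 32 long (x), top 60 above the underside, centred 83 from the origin: blue at +x (leading), orange at -x (back). Pinch a lug across its thickness. The bottles stand in a 36 wide slot across it (x = 0 to -36).
- carrier_lead (a point): middle of the lower edge of the carrier's leading end (x = +100, at the underside)
- carrier_tail (a point): middle of the lower edge of the carrier's back end (x = -100, at the underside)
- bay: fixed storage bay: four posts, low side rails (50 high), a back panel and a white roof shelf. Origin at bench level under the middle of the front edge of the yellow threshold; +x is the level direction into the bay, y across, z up. Clear width between the rails 174, clear depth to the back panel 252. Small ware stands far back on the roof.
- bay_mouth (a point): the bay's origin again: below the front edge of the yellow threshold (x = 0 to 14, 172 wide). Threshold and deck are set together to a height that differs each time and is not measured: the threshold's top is 14 to 36 above the bench, to be felt or seen. The deck behind it lies 8 below the threshold's top.
- bay_roof_edge (a point): middle of the roof shelf's lower front edge, 202 above the bench, 15 further in than the threshold's front edge (roof 200 wide, 10 thick). A vertical gripper does not fit under it at the lugs; one leaning back out of the bay by 35 to 40 degrees does.
- dropper_brown: brown glass dropper bottle, 33 diameter x 107 high, black bulb, standing loose in the carrier's slot; origin centre of its base, z along the bottle. The slot only holds it to a third of its height.
- dropper_white: clear dropper bottle, 33 diameter x 107 high, black bulb, standing loose in the carrier's slot; origin centre of its base, z along the bottle. The slot only holds it to a third of its height.
- sample_vial: small glass sample bottle, 58 diameter x 103 high, on the bench; origin centre of its base. A bystander.
- pink_flask: conical flask with pink content, 79 diameter x 136 high, on the bench; origin centre of its base. A bystander.
Mind the look-alikes: they are no part of the job. Leave any red look-alike of the dropper_white alone.

How it is judged:
On the way:
1. the leading end rests on the threshold, released, while the back end stands on the bench (x of carrier_lead in the frame of bay above 0.003 m and height (world z) of carrier_lead above 0.01 m and height (world z) of carrier_tail below 0.008 m and contact force between the fingers and carrier below 0.05 N), for 0.3 s.
At the end, for the whole second after the job is handed in: The carrier lies at rest and flat (within 1.4 degrees) on the deck, wholly behind the threshold (its back edge more than 14 mm past the threshold's front edge), released, with both dropper bottles standing in it (within 11 degrees of upright) (x of carrier_tail in the frame of bay above 0.014 m and angle between carrier's own z axis and vertical below 0.025 rad and x of carrier in the frame of bay below 0.16 m and z of carrier_lead in the frame of bay below 0.035 m and angle between each of dropper_brown, dropper_white's own z axis and vertical below 0.2 rad and horizontal distance between each of dropper_brown, dropper_white and carrier below 0.1 m and linear speed of carrier below 0.02 m/s); the robot touches nothing.
It fails at once if the whole carrier is lifted into the air (both ends more than 60 mm above the bench) (height (world z) of each of carrier_lead, carrier_tail above 0.06 m).
It fails at once if an end of the carrier is let fall (the carrier turns faster than 2.5 rad/s) (angular speed of carrier above 2.5 rad/s).
It fails at once if a dropper bottle is knocked over (angle between any of dropper_brown, dropper_white's own z axis and vertical above 0.6 rad).
It fails at once if a bystander is moved more than 20 mm (distance of any of sample_vial, pink_flask from where it was at the start of the episode above 0.02 m).
It fails at once if the carrier is pressed hard on the bay or its threshold (over 45 N) (contact force between carrier and bay above 45 N).
It also fails if it takes over 59 s, if anything falls off the work surface, if the arm or the gripper's body presses on something with over 40 N, if the wrist force passes 120 N, or if a joint passes its speed limit or range.

## Working session

There is one attempt and no reset: what is moved stays moved. The work goes in short steps, each a Python script; the robot and the scene stay as the last script left them, time stands still between calls to the robot, and variables do not carry over. Pictures are saved under pics/ and viewed, and the job is handed in when it is done.

```bash
ls; mkdir -p pics
python3 - <<'E'
from bench import *
import cv2,numpy as np
for n in ["scene","top","wrist"]:
    c=capture(n); cv2.imwrite(f"pics/{n}0.png",c["image"]); np.savez(f"{n}0.npz",**{k:v for k,v in c.items()})
    print(n,c["intrinsics"].tolist(),(-c["R"].T@c["t"]).round(3), c["R"][2].round(3))
    for q in ["carrier","carrier_lead","carrier_tail","bay","bay_roof_edge","dropper_brown","dropper_white","sample_vial","pink_flask"]:
        print(q,[(np.round(d["xy"]).tolist(),round(d["conf"],2)) for d in spot_in(n,q)][:3])
print(current_clock())
E
```

```text
pics
scene [[405.5623245076529, 0.0, 280.3156682903219], [0.0, 405.5623245076529, 211.2058757437331], [0.0, 0.0, 1.0]] [-0.095 -0.311  0.64 ] [ 0.716  0.451 -0.533]
carrier [([241.0, 248.0], 0.69)]
carrier_lead [([241.0, 251.0], 0.66)]
carrier_tail [([240.0, 255.0], 0.87)]
bay [([353.0, 250.0], 0.72)]
bay_roof_edge [([350.0, 252.0], 0.9)]
dropper_brown [([356.0, 351.0], 0.69), ([240.0, 227.0], 0.61), ([219.0, 242.0], 0.48)]
dropper_white [([178.0, 268.0], 0.92), ([219.0, 241.0], 0.91), ([180.0, 226.0], 0.8)]
sample_vial [([356.0, 351.0], 0.65)]
pink_flask [([272.0, 206.0], 0.67)]
top [[387.91303039577497, 0.0, 278.8551847965214], [0.0, 387.91303039577497, 206.4662803480901], [0.0, 0.0, 1.0]] [0.384 0.097 0.997] [ 0.226 -0.003 -0.974]
carrier [([230.0, 231.0], 0.8)]
carrier_lead [([229.0, 232.0], 0.9)]
carrier_tail [([227.0, 234.0], 0.63)]
bay [([353.0, 219.0], 0.76)]
bay_roof_edge [([354.0, 214.0], 0.95)]
dropper_brown [([218.0, 215.0], 0.69)]
dropper_white [([208.0, 296.0], 0.61), ([163.0, 244.0], 0.54), ([171.0, 284.0], 0.53)]
sample_vial [([385.0, 289.0], 0.94)]
pink_flask [([225.0, 162.0], 0.71)]
wrist [[325.19226210127806, 0.0, 280.49378476468456], [0.0, 325.19226210127806, 208.6529971767018], [0.0, 0.0, 1.0]] [0.151 0.585 0.385] [ 0.244 -0.095 -0.965]
carrier []
carrier_lead []
carrier_tail []
bay []
bay_roof_edge []
dropper_brown []
dropper_white [([197.0, 358.0], 0.59)]
sample_vial []
pink_flask []
1.5
```

View pics/scene0.png

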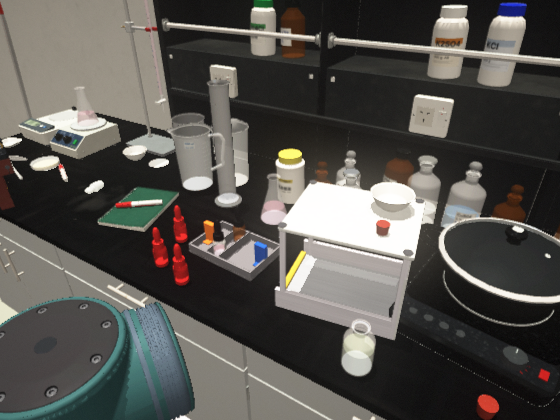

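View pics/top0.png

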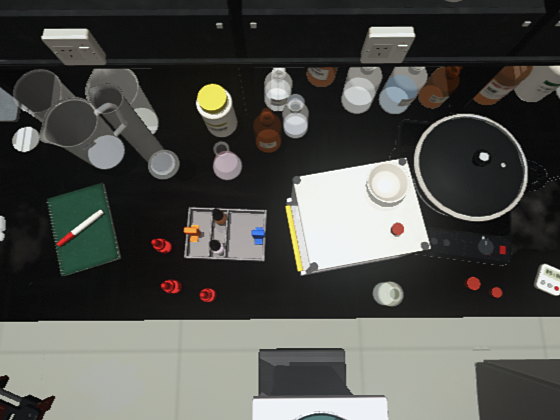

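View pics/wrist0.png

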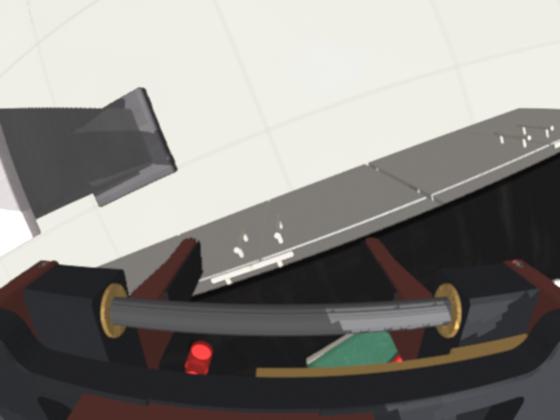

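```bash
cat > h.py <<'E'
import numpy as np,cv2
def cloud(c):
    K=c["intrinsics"];z=c["range_z"].astype(float)
    v,u=np.mgrid[:z.shape[0],:z.shape[1]]
    P=np.stack([(u-K[0,2])/K[0,0]*z,(v-K[1,2])/K[1,1]*z,z],-1)
    return (P-c["t"])@c["R"]   # R^T (P-t)
def hue(c): return cv2.cvtColor(c["image"],cv2.COLOR_BGR2HSV)
E
python3 - <<'E'
from h import *
for n in ["top","scene"]:
    c=np.load(n+"0.npz");P=cloud(c);H=hue(c);ok=c["range_z"]>0
    def m(lo,hi,box):
        M=cv2.inRange(H,np.array(lo),np.array(hi))>0
        B=np.zeros_like(M);B[box[1]:box[3],box[0]:box[2]]=1
        return M&B&ok
    b=dict(top=[(180,200,290,270),(280,190,310,280)],scene=[(185,205,285,280),(275,245,315,300)])[n]
    for nm,lo,hi,bx in [("blue",(105,120,60),(125,255,255),b[0]),("orange",(8,150,120),(20,255,255),b[0]),("yellow",(24,150,100),(34,255,255),b[1])]:
        Q=P[m(lo,hi,bx)]
        print(n,nm,len(Q),"med",np.median(Q,0).round(4),"min",np.percentile(Q,3,0).round(4),"max",np.percentile(Q,97,0).round(4))
        if nm!="yellow":
            T=Q[Q[:,2]>0.055]; print("  top pts",len(T),T.mean(0).round(4) if len(T) else 0)
        else:
            d=Q[:,:2]-Q[:,:2].mean(0);U,S,V=np.linalg.svd(d);print("  dir",V[0].round(4),np.percentile(d@V[0],[0,2,98,100]).round(4))
            print("  zs",np.percentile(Q[:,2],[5,25,50,75,95]).round(4))
    # tray
    if n=="top":
        Q=P[200:268,178:275].reshape(-1,3);Q=Q[(Q[:,2]>0.018)&(Q[:,2]<0.034)]
        r=cv2.minAreaRect((Q[:,:2]*1000).astype(np.float32));print(len(Q),r,cv2.boxPoints(r))
        Q=P[150:285,280:440].reshape(-1,3);Q=Q[(Q[:,2]>0.205)&(Q[:,2]<0.218)]
        r=cv2.minAreaRect((Q[:,:2]*1000).astype(np.float32));print(len(Q),r,cv2.boxPoints(r))
E
```

```text
top blue 159 med [0.5319 0.1458 0.0413] min [0.5172 0.1335 0.0049] max [0.556  0.1593 0.0623]
  top pts 70 [0.5363 0.1467 0.0591]
top orange 157 med [0.5415 0.3121 0.0507] min [0.5235 0.2815 0.0057] max [0.5657 0.3261 0.0618]
  top pts 73 [0.545  0.3122 0.0593]
top yellow 200 med [0.5274 0.0569 0.0189] min [0.4497 0.0402 0.0148] max [0.609  0.0756 0.0227]
  dir [-0.9846 -0.1746] [-0.0863 -0.0841  0.0807  0.0839]
  zs [0.0153 0.0177 0.0189 0.0202 0.0221]
742 ((540.7949829101562, 230.88339233398438), (200.36529541015625, 130.09046936035156), 87.19932556152344) [[470.93237 133.99861]
 [600.86743 127.6422 ]
 [610.6576  327.7682 ]
 [480.72253 334.12457]]
9896 ((552.881591796875, -72.11854553222656), (200.45518493652344, 250.65585327148438), 9.943321228027344) [[ 432.51865   34.02015]
 [ 475.80038 -212.87062]
 [ 673.2445  -178.25723]
 [ 629.96277   68.63353]]
scene blue 224 med [0.5305 0.1443 0.0403] min [0.5217 0.1272 0.0073] max [0.5431 0.1578 0.0592]
  top pts 54 [0.535 0.142 0.058]
scene orange 208 med [0.5381 0.3073 0.0315] min [ 0.5256  0.2348 -0.0007] max [0.6161 0.3775 0.0589]
  top pts 28 [0.5415 0.3074 0.0579]
scene yellow 145 med [0.5374 0.0548 0.0181] min [ 0.4918  0.042  -0.0005] max [0.6083 0.0736 0.0202]
  dir [-0.9794 -0.2018] [-0.0821 -0.07    0.0554  0.0593]
  zs [0.0155 0.0173 0.0181 0.0189 0.02  ]
```

Run:
```python
import cv2
a=cv2.imread("pics/top0.png")[130:310,140:440];cv2.imwrite("pics/top0z.png",cv2.resize(a,None,fx=2.6,fy=2.6,interpolation=3))
a=cv2.imread("pics/scene0.png")[170:380,140:440];cv2.imwrite("pics/scene0z.png",cv2.resize(a,None,fx=2.6,fy=2.6,interpolation=3))
```

```text
(no output)
```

View pics/top0z.png

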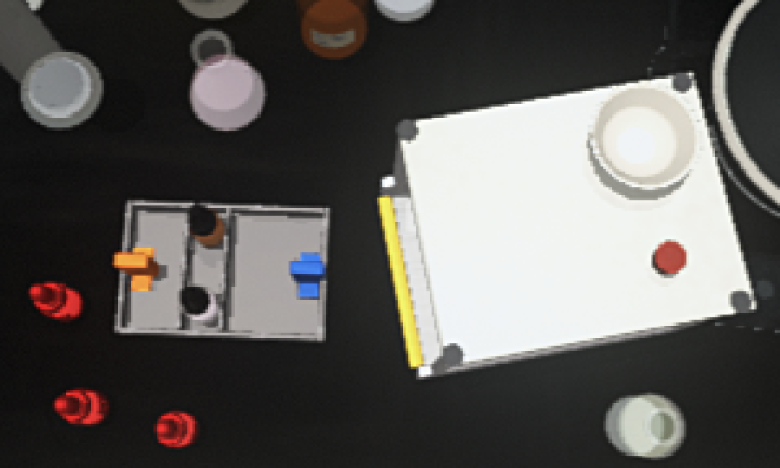

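View pics/scene0z.png

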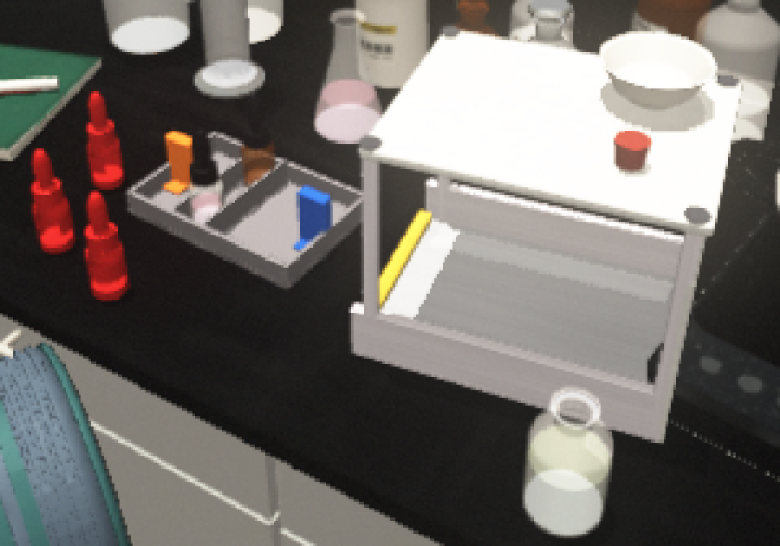

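```bash
cat >> h.py <<'E'
from scipy.spatial.transform import Rotation as Rn
BO=np.array([0.5275,0.0650,0.]); BYAW=np.arctan2(-0.985,0.1735)
RB=Rn.from_euler('z',BYAW)
def tobay(P): return RB.inv().apply(np.asarray(P).reshape(-1,3)-BO)
def carrier_T(ref,yaw,pitch,which):
    """pose in bay frame; ref= lower edge midpoint at lead(+.1) or tail(-.1); pitch>0 lead up"""
    R=RB*Rn.from_euler('z',yaw)*Rn.from_euler('y',-pitch)
    o=RB.apply(ref)+BO-R.apply([0.1*which,0,0])
    return R,o
def tool(T,gx,gz,lean,flip):
    """gx,gz grasp point in carrier frame; lean rad (relative to carrier)"""
    R,o=T
    z=np.array([np.sin(lean),0,-np.cos(lean)]);x=np.array([0,1.,0])*flip;y=np.cross(z,x)
    M=R*Rn.from_matrix(np.stack([x,y,z],1))
    p=o+R.apply([gx,0,gz])+0.019*M.apply([0,0,1])
    return p,M.as_quat()
E
python3 - <<'E'
from h import *
from bench import *
c=np.load("top0.npz");P=cloud(c);H=hue(c);ok=c["range_z"]>0
s=np.load("scene0.npz");PS=cloud(s);B=tobay(PS).reshape(PS.shape)
# front posts in scene: points z .06-.19 near front
for sg in (1,-1):
  for src,cc in ((B,s),(tobay(P).reshape(P.shape),c)):
    m=(src[...,2]>0.06)&(src[...,2]<0.19)&(abs(src[...,0]-0.02)<0.04)&(abs(src[...,1]*sg-0.09)<0.03)&(cc["range_z"]>0)
    Q=src[m];print("post",sg,len(Q), np.percentile(Q,[2,25,50,75,98],0).round(4).tolist() if len(Q) else 0)
# threshold, deck profile
m=(abs(B[...,1])<0.06)&(B[...,0]>-0.02)&(B[...,0]<0.2)&(B[...,2]<0.05)
Q=B[m]
for a in np.arange(-0.02,0.2,0.01):
    q=Q[(Q[:,0]>=a)&(Q[:,0]<a+.01)]
    if len(q)>3: print(round(a,3),len(q),np.median(q[:,2]).round(4))
R=((H[...,0]<6)|(H[...,0]>174))&(H[...,1]>180)&(H[...,2]>80)&ok
n,l,st,ce=cv2.connectedComponentsWithStats(R.astype(np.uint8))
for i in range(1,n):
    if st[i,4]>40: 
        q=P[l==i];print("red",ce[i].round(),q.mean(0).round(3),q.max(0).round(3),"bay",tobay(q.mean(0)).round(3))
print("carrier bay",tobay([0.5408,0.2305,0]),"yaw",np.degrees(np.arctan2(-0.9987,-0.051)-BYAW))
for n,px in (("vial",(388,293)),("flask",(225,162)),("br",(218,215)),("wh",(216,245))):
    print(n,P[px[1],px[0]].round(3),tobay(P[px[1],px[0]]).round(3))
E
```

```text
post 1 1 [[0.0299, 0.0869, 0.0616], [0.0299, 0.0869, 0.0616], [0.0299, 0.0869, 0.0616], [0.0299, 0.0869, 0.0616], [0.0299, 0.0869, 0.0616]]
post 1 51 [[0.0167, 0.0877, 0.0625], [0.0171, 0.0883, 0.0844], [0.0185, 0.0887, 0.1076], [0.0214, 0.0904, 0.142], [0.026, 0.0953, 0.1818]]
post -1 321 [[0.0216, -0.0981, 0.0637], [0.0252, -0.097, 0.0968], [0.0282, -0.0962, 0.1311], [0.0318, -0.0952, 0.1634], [0.0331, -0.0918, 0.1885]]
post -1 29 [[0.0165, -0.0958, 0.0656], [0.0167, -0.0956, 0.0978], [0.0169, -0.0935, 0.1222], [0.0186, -0.0908, 0.1454], [0.0256, -0.0874, 0.1779]]
-0.02 95 -0.0012
-0.01 56 -0.0014
0.0 41 0.0179
0.01 163 0.0177
0.02 134 0.0105
0.03 133 0.0107
0.04 136 0.0107
0.05 137 0.0103
0.06 142 0.0105
0.07 140 0.0103
0.08 145 0.0107
0.09 142 0.0105
0.1 143 0.0106
0.11 146 0.0105
0.12 149 0.0106
0.13 149 0.0107
0.14 152 0.0106
0.15 149 0.0104
0.16 156 0.0105
0.17 158 0.0106
0.18 158 0.0106
0.19 158 0.0104
red [ 65. 239.] [0.53  0.634 0.025] [0.546 0.654 0.03 ] bay [[-0.56   0.101  0.025]]
red [161. 245.] [0.507 0.38  0.057] [0.533 0.416 0.108] bay [[-0.314  0.035  0.057]]
red [502. 250.] [ 0.49  -0.45   0.053] [ 0.499 -0.442  0.057] bay [[ 0.5   -0.126  0.053]]
red [473. 283.] [ 0.411 -0.383  0.024] [ 0.426 -0.367  0.029] bay [[ 0.421 -0.192  0.024]]
red [171. 286.] [0.409 0.351 0.061] [0.426 0.381 0.109] bay [[-0.302 -0.067  0.061]]
red [496. 292.] [ 0.39  -0.44   0.019] [ 0.401 -0.428  0.024] bay [[ 0.474 -0.223  0.019]]
red [207. 295.] [0.389 0.264 0.065] [0.405 0.28  0.108] bay [[-0.22  -0.102  0.065]]
carrier bay [[-0.16068366  0.04180791  0.        ]] yaw -12.913077011216954
vial [ 0.389 -0.151  0.099] [[ 0.188 -0.174  0.099]]
flask [0.709 0.227 0.085] [[-0.128  0.207  0.085]]
br [0.575 0.24  0.086] [[-0.164  0.077  0.086]]
wh [0.503 0.243 0.087] [[-0.18   0.006  0.087]]
```

```bash
cat > plan.py <<'E'
from h import *
D=np.radians
Z_THR=0.019
def blue_pose(ref,yaw,leadz,flip,lean=D(14),gx=0.080,gz=0.046,dz=0):
    T=carrier_T([ref[0],ref[1],0.0],D(yaw),np.arcsin(leadz/0.2),-1)
    p,q=tool(T,gx,gz,lean,flip); p=p+[0,0,dz]; return p,q
T0=[-0.258,0.0641]
E
python3 - <<'E'
from plan import *
from bench import *
print(current_joint_pos())
for flip in (1,-1):
    for nm,a in dict(pre=(T0,-12.9,0),gr=(T0,-12.9,0),lift=(T0,-12.9,.032),al=([-.228,0],0,.032),end=([-.187,0],0,.019)).items():
        p,q=blue_pose(*a,flip,dz=0.1 if nm=="pre" else 0); j=inverse_kinematics(p,q)
        print(flip,nm,p.round(3),q.round(3),None if j is None else np.round(j,2))
    for lean in (40,45):
      for xt,zt,zl in ((-.187,0,.019),(-.187,.03,.019),(-.09,.03,.0115),(0.02,.03,.0115),(0.02,.0115,.0115)):
        T=carrier_T([xt,0,zt],0,np.arcsin((zl-zt)/.2),-1);p,q=tool(T,-.092,.048,D(lean),flip);j=inverse_kinematics(p,q)
        print(flip,lean,xt,p.round(3),None if j is None else np.round(j,2))
E
```

```text
[ 1.08491661e+00  3.58806364e-01  1.51041305e+00 -1.10896184e-05
  1.27248080e+00 -1.15088573e-01]
1 pre [0.537 0.146 0.128] [ 0.992 -0.025 -0.003  0.122] [ 0.3   0.46  1.64 -0.25  1.14  0.47]
1 gr [0.537 0.146 0.028] [ 0.992 -0.025 -0.003  0.122] [ 0.3   0.59  1.72 -0.29  0.94  0.53]
1 lift [0.537 0.153 0.057] [ 0.979 -0.025 -0.005  0.201] [ 0.4   0.61  1.64 -0.41  1.11  0.67]
1 al [0.519 0.114 0.057] [0.976 0.085 0.018 0.2  ] [ 0.37  0.55  1.79 -0.5   0.95  0.51]
1 end [0.526 0.071 0.045] [0.982 0.086 0.015 0.168] [ 0.24  0.54  1.83 -0.46  0.86  0.38]
1 40 -0.187 [0.498 0.232 0.035] [ 0.73  0.81  1.55 -0.67  1.34  0.91]
1 40 -0.187 [0.499 0.227 0.062] [ 0.67  0.69  1.6  -0.59  1.25  0.8 ]
1 40 -0.09 [0.516 0.131 0.061] [ 0.51  0.63  1.73 -0.65  1.1   0.73]
1 40 0.02 [0.535 0.022 0.061] [ 0.32  0.59  1.82 -0.75  0.98  0.65]
1 40 0.02 [0.534 0.025 0.045] [ 0.37  0.66  1.81 -0.83  1.02  0.78]
1 45 -0.187 [0.498 0.231 0.036] [ 0.76  0.85  1.51 -0.71  1.41  0.94]
1 45 -0.187 [0.499 0.226 0.063] [ 0.7   0.73  1.57 -0.64  1.32  0.85]
1 45 -0.09 [0.516 0.129 0.062] [ 0.55  0.67  1.71 -0.7 
[... 623 characters left out ...]

-1 40 -0.187 [0.498 0.232 0.035] [ 0.73  0.81  1.55 -0.67  1.34 -2.23]
-1 40 -0.187 [0.499 0.227 0.062] [ 0.67  0.69  1.6  -0.59  1.25 -2.34]
-1 40 -0.09 [0.516 0.131 0.061] [ 0.51  0.63  1.73 -0.65  1.1  -2.42]
-1 40 0.02 [0.535 0.022 0.061] [ 0.32  0.59  1.82 -0.75  0.98 -2.49]
-1 40 0.02 [0.534 0.025 0.045] [ 0.37  0.66  1.81 -0.83  1.02 -2.36]
-1 45 -0.187 [0.498 0.231 0.036] [ 0.76  0.85  1.51 -0.71  1.41 -2.2 ]
-1 45 -0.187 [0.499 0.226 0.063] [ 0.7   0.73  1.57 -0.64  1.32 -2.29]
-1 45 -0.09 [0.516 0.129 0.062] [ 0.55  0.67  1.71 -0.7   1.16 -2.35]
-1 45 0.02 [0.535 0.021 0.062] [ 0.36  0.63  1.81 -0.82  1.03 -2.4 ]
-1 45 0.02 [0.535 0.024 0.046] [ 0.41  0.71  1.8  -0.89  1.08 -2.28]
```

Run:
```python
from plan import *
from bench import *
p,q=blue_pose(T0,-12.9,0,1,dz=0.13)
move_ptp(p,q); move_gripper(0.055)
c=capture("wrist");cv2.imwrite("pics/wrist1.png",c["image"])
c=capture("scene");cv2.imwrite("pics/scene1.png",c["image"])
print(current_clock(),current_position(),current_finger_gap())
```

```text
4.1833 [0.53650645 0.14580968 0.1575537 ] 0.054749914363354246
```

View pics/wrist1.png

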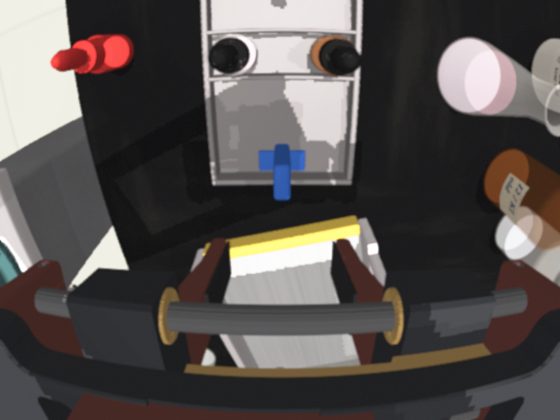

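View pics/scene1.png

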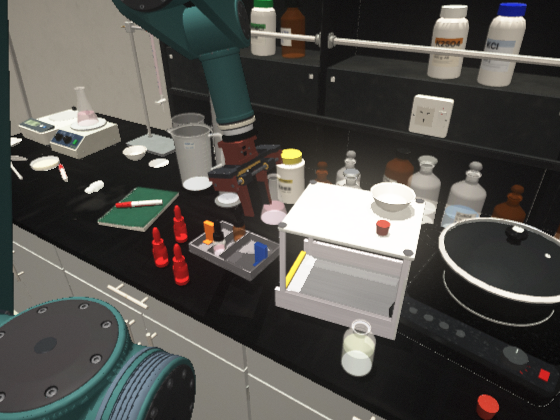

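Run:
```python
from plan import *
from bench import *
c=capture("wrist");pc=-c["R"].T@c["t"]
M=Rn.from_quat(current_orientation())
print("cam in tool",M.inv().apply(pc-current_position()),"cam bay",tobay(pc),"tcp bay",tobay(current_position()))
print("tool y in bay",RB.inv().apply(M.apply([0,1,0])))
```

```text
cam in tool [ 1.17957642e-04 -7.13157069e-02 -1.62204995e-01] cam bay [[-0.18367686  0.04721957  0.29767214]] tcp bay [[-0.07800055  0.02287551  0.15754261]]
tool y in bay [ 0.9457737  -0.21671799  0.24196163]
```

Run:
```python
from plan import *
from bench import *
p,q=blue_pose(T0,-12.9,0,1)
print(servo_line(p+[0,0,0.04],q,rate=0.15),servo_line(p,q,rate=0.06,contact_N=4))
f0=np.array(current_force())
c=capture("wrist");cv2.imwrite("pics/wrist2.png",c["image"])
move_gripper(0.0)
print(current_finger_gap(),current_position()-p,f0.round(2),np.round(current_force(),2),current_clock())
c=capture("scene");cv2.imwrite("pics/scene2.png",c["image"])
```

```text
False False
0.014118086395687686 [2.51351496e-04 4.01149924e-05 6.65394995e-05] [-0.41  0.53  0.19] [ 0.84  0.33 -0.12] 6.5583
```

View pics/wrist2.png

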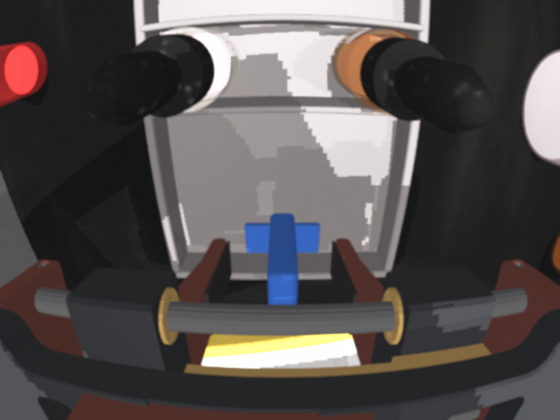

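View pics/scene2.png

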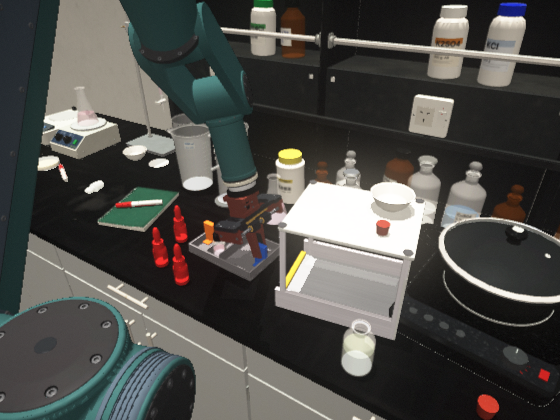

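```bash
python3 - <<'E'
from plan import *
from bench import *
q0=None
for z in (.012,.022,.032):
    servo_line(*blue_pose(T0,-12.9,z,1),rate=0.04)
    print(z,np.round(current_force(),2),current_finger_gap(),current_clock())
T1=np.array([-.235,0.0])
for s in (.25,.5,.75,1):
    t=np.array(T0)*(1-s)+T1*s
    servo_line(*blue_pose(t,-12.9*(1-s),.032,1),rate=0.06)
print(np.round(current_force(),2),current_finger_gap(),current_clock())
for n in ("scene","top"):
    c=capture(n);cv2.imwrite(f"pics/{n}3.png",c["image"]);np.savez(n+"3.npz",**c)
E
python3 -c "
import cv2
a=cv2.imread('pics/top3.png')[130:310,140:440];a=cv2.resize(a,None,fx=2,fy=2,interpolation=3)
b=cv2.imread('pics/scene3.png')[170:310,140:440];b=cv2.resize(b,None,fx=2,fy=1.7,interpolation=3)
cv2.imwrite('pics/c3.png',cv2.vconcat([a,b])[:600])"
```

```text
0.012 [ 1.95 -0.68 -3.07] 0.013851891137250435 7.0417
0.022 [ 0.41  0.21 -3.16] 0.013707013019121722 7.425
0.032 [ 0.34  0.66 -4.7 ] 0.014136886001082486 7.8083
[-1.63 -1.03 -3.62] 0.0138794950435886 9.025
```

View pics/c3.png

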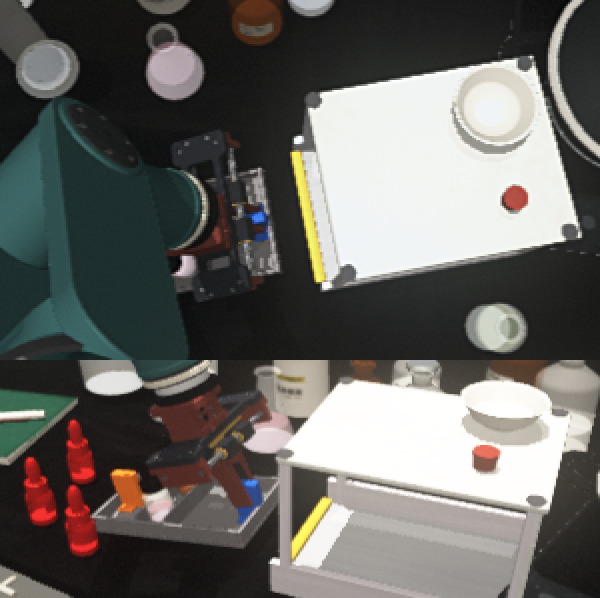

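```bash
python3 - <<'E'
from plan import *
from bench import *
for x in (-.21,-.187):
    servo_line(*blue_pose([x,0],0,.031,1),rate=0.06)
    print(np.round(current_force(),2),current_finger_gap(),current_clock())
for n in ("scene","top","wrist"):
    c=capture(n);cv2.imwrite(f"pics/{n}4.png",c["image"]);np.savez(n+"4.npz",**c)
c=np.load("top4.npz");P=tobay(cloud(c)).reshape(420,560,3);H=hue(c)
M=(cv2.inRange(H,(105,120,60),(125,255,255))>0)&(c["range_z"]>0);M[:,:200]=0;M[:,320:]=0;M[:190]=0;M[280:]=0
Q=P[M];print("blue",len(Q),np.median(Q,0),Q.max(0))
E
python3 -c "
import cv2
a=cv2.imread('pics/top4.png')[150:290,200:420];a=cv2.resize(a,None,fx=2.6,fy=2.1,interpolation=3)
b=cv2.imread('pics/scene4.png')[200:310,180:400];b=cv2.resize(b,None,fx=2.6,fy=2.6,interpolation=3)
cv2.imwrite('pics/c4.png',cv2.vconcat([a,b])[:600])"
```

```text
[ 0.82 -2.59 -3.72] 0.013674796260344627 9.7
[ 0.22 -2.17 -3.6 ] 0.013597124179702132 10.2333
blue 61 [-0.00362126 -0.00385253  0.08714456] [0.00391133 0.02046164 0.15132963]
```

View pics/c4.png

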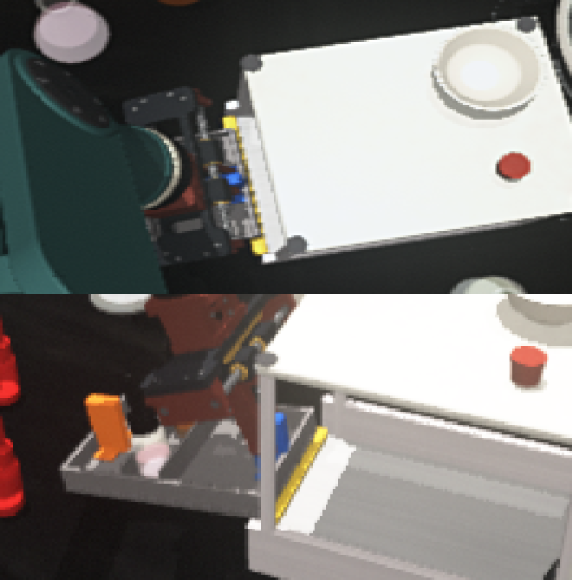

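View pics/wrist4.png

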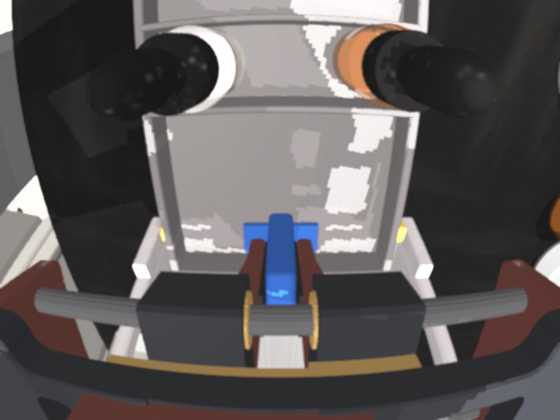

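Run:
```python
from plan import *
from bench import *
servo_line(*blue_pose([-.187,0],0,.025,1),rate=0.03)
print(np.round(current_force(),2))
hit=servo_line(*blue_pose([-.187,0],0,.010,1),rate=0.015,contact_N=2.0)
p,q=current_position(),current_orientation()
print(hit,np.round(current_force(),2),p,current_clock())
for lz in (.016,.018,.02,.022,.024): print(lz,blue_pose([-.187,0],0,lz,1)[0][2]-p[2])
```

```text
[-0.42  1.91 -3.75]
True [-0.67  2.41  4.55] [0.52643214 0.07153846 0.04628168] 11.1917
0.016 -0.004037921107018713
0.018 -0.002215471070409647
0.02 -0.00039581137817315537
0.022 0.0014210499322037176
0.024 0.0032351039321900227
```

```bash
python3 - <<'E'
from plan import *
from bench import *
print(np.round(current_force(),2))
p=np.array(current_position());q=current_orientation()
if current_force()[2]>2: servo_line(p+[0,0,0.0003],q,rate=0.01)
print(np.round(current_force(),2))
move_gripper(0.04)
print(np.round(current_force(),2),current_finger_gap(),current_clock())
sleep(0.4)
for n in ("scene","wrist"):
    c=capture(n);cv2.imwrite(f"pics/{n}5.png",c["image"]);np.savez(n+"5.npz",**c)
E
python3 -c "
import cv2
a=cv2.imread('pics/wrist5.png')[0:330];a=cv2.resize(a,None,fx=.9,fy=.9)
b=cv2.imread('pics/scene5.png')[200:310,180:400];b=cv2.resize(b,(504,280),interpolation=3)
cv2.imwrite('pics/c5.png',cv2.vconcat([a,b])[:600])"
```

```text
[-0.67  2.41  4.55]
[-0.12 -0.1  -3.28]
[-0.97 -0.47  0.01] 0.0398277954964848 12.1417
```

View pics/c5.png

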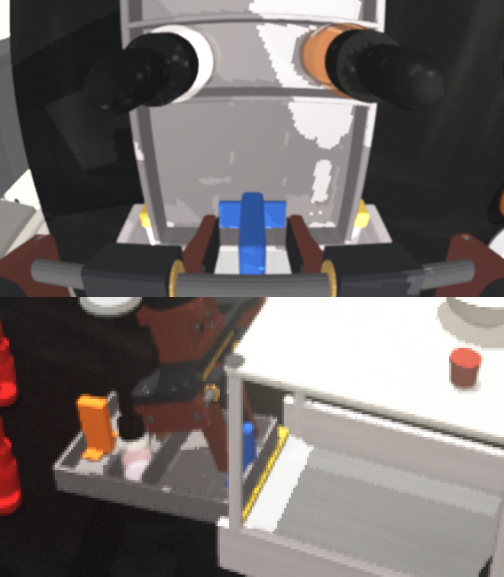

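```bash
python3 - <<'E'
from plan import *
from bench import *
p=np.array(current_position());q=current_orientation();M=Rn.from_quat(q)
servo_line(p-0.15*M.apply([0,0,1]),q,rate=0.15)
# pre orange: carrier tail est (-.187,0), pitch .020
T=carrier_T([-.187,0,0],0,np.arcsin(.020/.2),-1)
p,q=tool(T,-.088,.046,D(14),1)
move_ptp(p+[0,0,.13],q); move_gripper(0.05)
for n in ("scene","wrist","top"):
    c=capture(n);cv2.imwrite(f"pics/{n}6.png",c["image"]);np.savez(n+"6.npz",**c)
print(current_clock(), np.round(current_force(),2))
c=np.load("scene6.npz");P=tobay(cloud(c)).reshape(420,560,3);H=hue(c)
for nm,lo,hi in (("blue",(105,120,60),(125,255,255)),("orange",(8,150,120),(20,255,255))):
    M=(cv2.inRange(H,lo,hi)>0)&(c["range_z"]>0)&(np.abs(P[...,1])<.05)&(P[...,0]>-.25)&(P[...,0]<.05)&(P[...,2]>.02)&(P[...,2]<.1)
    Q=P[M]; print(nm,len(Q),np.percentile(Q,[3,50,97],0).round(4).tolist())
E
python3 -c "
import cv2
a=cv2.imread('pics/wrist6.png')[0:330];a=cv2.resize(a,None,fx=.9,fy=.9)
b=cv2.imread('pics/scene6.png')[180:310,160:400];b=cv2.resize(b,(504,280),interpolation=3)
cv2.imwrite('pics/c6.png',cv2.vconcat([a,b])[:600])"
```

```text
14.8917 [-0.47 -0.48  0.1 ]
blue 95 [[-0.0205, -0.0104, 0.0415], [0.004, -0.0068, 0.0649], [0.0105, 0.0013, 0.0792]]
orange 247 [[-0.1838, -0.01, 0.0217], [-0.1637, -0.0066, 0.0412], [-0.097, 0.0273, 0.0616]]
```

View pics/c6.png

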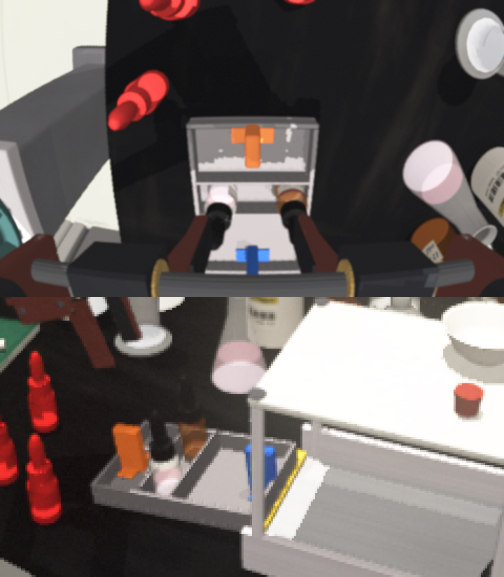

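View pics/top6.png

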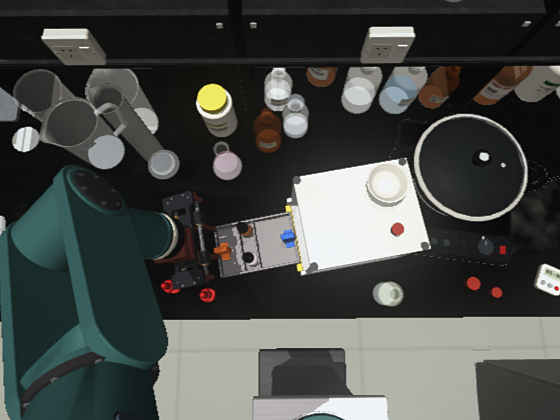

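```bash
cat >> plan.py <<'E'
def orange_pose(lead,zt,zl,lean,gx=-.088,gz=.046):
    """lead x in bay, tail z, lead z"""
    pit=np.arcsin((zl-zt)/.2)
    T=carrier_T([lead-.2*np.cos(pit),0,zt],0,pit,-1)
    return tool(T,gx,gz,lean,1)
LEAD0=.013
E
python3 - <<'E'
from plan import *
from bench import *
p,q=orange_pose(LEAD0,0,.020,D(14))
servo_line(p+[0,0,.04],q,rate=.15)
print(servo_line(p,q,rate=.06,contact_N=4))
for n in ("wrist","scene"):
    c=capture(n);cv2.imwrite(f"pics/{n}7.png",c["image"])
print(np.round(current_force(),2))
move_gripper(0.0)
print(current_finger_gap(),np.round(current_force(),2),current_clock())
E
python3 -c "
import cv2
a=cv2.imread('pics/wrist7.png')[0:330];a=cv2.resize(a,None,fx=.9,fy=.9)
b=cv2.imread('pics/scene7.png')[180:310,160:400];b=cv2.resize(b,(504,280),interpolation=3)
cv2.imwrite('pics/c7.png',cv2.vconcat([a,b])[:600])"
```

```text
False
[-0.21 -2.81 -1.2 ]
0.013809041780457991 [ 0.62 -3.36  3.27] 17.2083
```

View pics/c7.png

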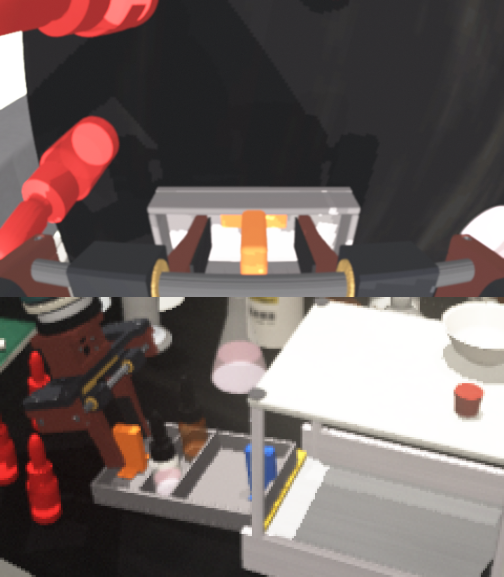

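```bash
python3 - <<'E'
from plan import *
from bench import *
def st(tag): print(tag,np.round(current_force(),2),round(current_finger_gap(),4),round(current_clock(),2))
for zt in (.009,.018,.027):
    servo_line(*orange_pose(LEAD0,zt,.0205,D(14)),rate=.04)
    st(zt)
for L in (.03,.05,.08,.11,.135,.155):
    xt=L-.2; fr=(.014-xt)/.2; zl=min(.0205,max(.0125,.027-.0055/fr)+.0007)
    p,q=orange_pose(L,.027,zl,D(14))
    h=servo_line(p,q,rate=.06,contact_N=15); st((L,round(zl,4),h))
    if h: break
for n in ("wrist","scene","top"):
    c=capture(n);cv2.imwrite(f"pics/{n}8.png",c["image"]);np.savez(n+"8.npz",**c)
E
python3 -c "
import cv2
a=cv2.imread('pics/wrist8.png')[0:330];a=cv2.resize(a,None,fx=.9,fy=.9)
b=cv2.imread('pics/scene8.png')[180:310,200:440];b=cv2.resize(b,(504,280),interpolation=3)
cv2.imwrite('pics/c8.png',cv2.vconcat([a,b])[:600])"
```

```text
0.009 [ 0.68  0.59 -3.94] 0.0138 17.57
0.018 [ 0.53  0.05 -5.34] 0.0143 17.93
0.027 [ 0.75 -0.3  -4.44] 0.0144 18.28
(0.03, 0.0205, False) [-0.01 -0.84 -6.14] 0.0137 18.72
(0.05, 0.0205, False) [-0.07 -1.52 -6.02] 0.0137 19.2
(0.08, 0.0195, False) [ 0.02 -0.4  -5.71] 0.0139 19.85
(0.11, 0.0171, False) [-0.19 -0.86 -5.45] 0.014 20.51
(0.135, 0.0138, False) [ 0.31 -2.98 -3.14] 0.0139 21.08
(0.155, 0.0132, False) [ 1.51 -2.07 -2.25] 0.0135 21.57
```

View pics/c8.png

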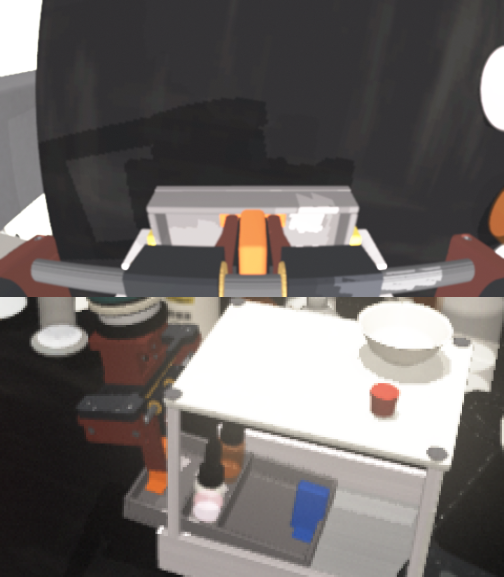

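View pics/top8.png

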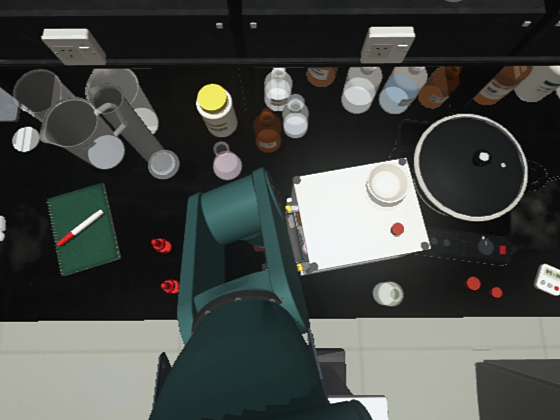

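Run:
```python
from plan import *
from bench import *
p0=np.array(current_position())
h=servo_line(*orange_pose(.155,.019,.0120,D(14)),rate=.012,contact_N=2.5)
print(h,np.round(current_force(),2),(np.array(current_position())-p0).round(4),current_clock())
```

```text
True [-0.64  0.07  3.98] [-0.0001  0.0007 -0.0031] 22.1083
```

```bash
python3 - <<'E'
from plan import *
from bench import *
p=np.array(current_position());q=current_orientation()
servo_line(p+[0,0,.0003],q,rate=.01)
print(np.round(current_force(),2))
move_gripper(.04)
print(np.round(current_force(),2))
lean=D(46)
zt,zl=.0236,.0120
for n in ("scene",):
    c=capture(n);cv2.imwrite(f"pics/{n}9.png",c["image"]);np.savez(n+"9.npz",**c)
for l in (D(25),D(36),lean):
    p,q=orange_pose(.155,zt,zl,l,gx=-.090)
    print(servo_line(p,q,rate=.05,contact_N=6))
print(np.round(current_force(),2),current_clock())
for n in ("wrist","scene"):
    c=capture(n);cv2.imwrite(f"pics/{n}10.png",c["image"])
E
python3 -c "
import cv2
a=cv2.imread('pics/wrist10.png')[0:330];a=cv2.resize(a,None,fx=.9,fy=.9)
b=cv2.imread('pics/scene10.png')[180:310,200:440];b=cv2.resize(b,(504,280),interpolation=3)
cv2.imwrite('pics/c10.png',cv2.vconcat([a,b])[:600])"
```

```text
[-0.59  1.31 -0.78]
[-0.05 -0.2   0.35]
False
False
False
[ 0.78 -0.49  0.17] 24.0833
```

View pics/c10.png

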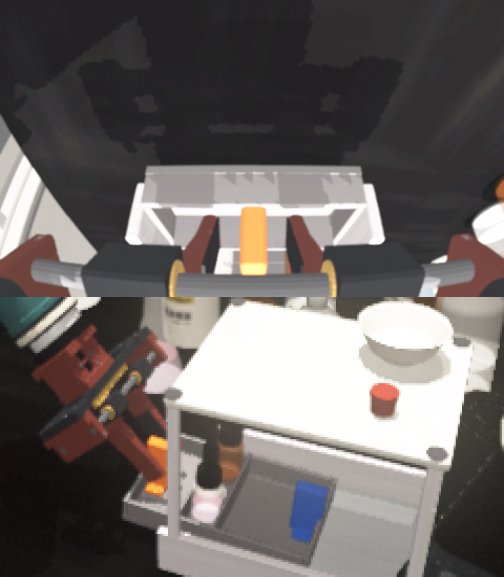

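```bash
python3 - <<'E'
from plan import *
from bench import *
def st(tag): print(tag,np.round(current_force(),2),round(current_finger_gap(),4),round(current_clock(),2))
l=D(52)
p,q=orange_pose(.155,.0236,.0120,l,gx=-.090); print(inverse_kinematics(p,q))
pe,qe=orange_pose(.222,.027,.012,l,gx=-.090); print(inverse_kinematics(pe,qe))
print(servo_line(p,q,rate=.05,contact_N=6))
move_gripper(0); st("grip")
servo_line(*orange_pose(.155,.0275,.0125,l,gx=-.090),rate=.03); st("lift")
for L in (.175,.195,.21):
    h=servo_line(*orange_pose(L,.0275,.0125,l,gx=-.090),rate=.05,contact_N=12); st((L,h))
    if h: break
for n in ("wrist","scene","top"):
    c=capture(n);cv2.imwrite(f"pics/{n}11.png",c["image"]);np.savez(n+"11.npz",**c)
E
python3 -c "
import cv2
a=cv2.imread('pics/wrist11.png')[0:330];a=cv2.resize(a,None,fx=.9,fy=.9)
b=cv2.imread('pics/scene11.png')[180:310,200:440];b=cv2.resize(b,(504,280),interpolation=3)
cv2.imwrite('pics/c11.png',cv2.vconcat([a,b])[:600])"
```

```text
[ 0.53943374  0.74091     1.72877963 -0.84627814  1.21332853  0.9011757 ]
[ 0.42071346  0.70671499  1.79760193 -0.92066886  1.12231012  0.87581284]
False
grip [-0.73  0.34  1.75] 0.0137 24.97
lift [-0.13 -0.88 -3.47] 0.0137 25.23
(0.175, False) [ 0.29 -1.33 -5.25] 0.0137 25.78
(0.195, False) [ 0.05 -0.06 -5.24] 0.0136 26.33
(0.21, False) [ 0.31 -1.17 -5.29] 0.0139 26.78
```

View pics/c11.png

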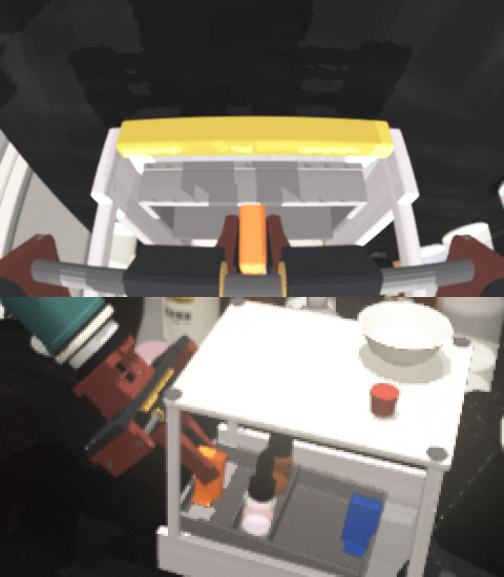

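```bash
python3 - <<'E'
from plan import *
from bench import *
def st(tag): print(tag,np.round(current_force(),2),round(current_finger_gap(),4),round(current_clock(),2))
l=D(52)
h=servo_line(*orange_pose(.224,.0275,.0125,l,gx=-.090),rate=.04,contact_N=12); st(h)
c=capture("wrist");cv2.imwrite("pics/wrist12.png",c["image"])
servo_line(*orange_pose(.224,.0225,.0122,l,gx=-.090),rate=.03); st("a")
h=servo_line(*orange_pose(.224,.007,.0118,l,gx=-.090),rate=.012,contact_N=2.5); st(h)
p=np.array(current_position())
for zt in (.008,.010,.012,.014,.02): print(zt,(orange_pose(.224,zt,.012,l,gx=-.09)[0]-p)[2].round(4))
c=capture("scene");cv2.imwrite("pics/scene12.png",c["image"])
E
python3 -c "
import cv2
a=cv2.imread('pics/wrist12.png')[0:330];a=cv2.resize(a,None,fx=.9,fy=.9)
b=cv2.imread('pics/scene12.png')[180:310,200:440];b=cv2.resize(b,(504,280),interpolation=3)
cv2.imwrite('pics/c12.png',cv2.vconcat([a,b])[:600])"
```

```text
False [-0.53 -0.91 -6.16] 0.0137 27.43
a [ 0.04 -1.2  -3.23] 0.0141 27.78Traceback (most recent call last):
  File "<stdin>", line 8, in <module>
bench.PlanningError: the arm cannot follow that straight line within its joint ranges
[ WARN:0@0.030] global loadsave.cpp:275 findDecoder imread_('pics/scene12.png'): can't open/read file: check file path/integrity
Traceback (most recent call last):
TypeError: 'NoneType' object is not subscriptable
```

Run:
```python
from plan import *
from bench import *
print(np.round(current_joint_pos(),3),current_clock())
for l in (44,46,47,48,49,50,51):
    p,q=orange_pose(.224,.007,.0118,D(l),gx=-.090); j=inverse_kinematics(p,q); print(l,None if j is None else np.round(j,3))
```

```text
[ 0.43   0.727  1.795 -0.939  1.136  0.901] 27.7833
44 [ 0.409  0.719  1.805 -0.907  1.073  0.875]
46 [ 0.424  0.737  1.799 -0.927  1.1    0.904]
47 [ 0.431  0.746  1.796 -0.937  1.114  0.917]
48 [ 0.438  0.755  1.793 -0.946  1.127  0.93 ]
49 [ 0.445  0.765  1.79  -0.956  1.141  0.943]
50 None
51 None
```

```bash
python3 - <<'E'
from plan import *
from bench import *
def st(tag): print(tag,np.round(current_force(),2),round(current_finger_gap(),4),round(current_clock(),2))
q0=current_orientation()
pit=np.arcsin((.0118-.007)/.2)
tz=Rn.from_quat(q0).apply([0,0,1]); w=np.pi/2-np.arcsin(-tz[2]); print("world lean",np.degrees(w))
pe,qe=orange_pose(.224,.007,.0118,w-pit,gx=-.09)
h=servo_line(pe,q0,rate=.012,contact_N=4); st(h)
p=np.array(current_position()); print("above zt=.007 pose by",(p-pe).round(4))
for n in ("wrist","scene"):
    c=capture(n);cv2.imwrite(f"pics/{n}12.png",c["image"]);np.savez(n+"12.npz",**c)
E
python3 -c "
import cv2
a=cv2.imread('pics/wrist12.png')[0:330];a=cv2.resize(a,None,fx=.9,fy=.9)
b=cv2.imread('pics/scene12.png')[180:310,200:440];b=cv2.resize(b,(504,280),interpolation=3)
cv2.imwrite('pics/c12.png',cv2.vconcat([a,b])[:600])"
```

```text
world lean 49.131266466153214
True [-0.78  1.16 -1.15] 0.0138 28.26
above zt=.007 pose by [ 0.0005 -0.0029  0.0122]
```

View pics/c12.png

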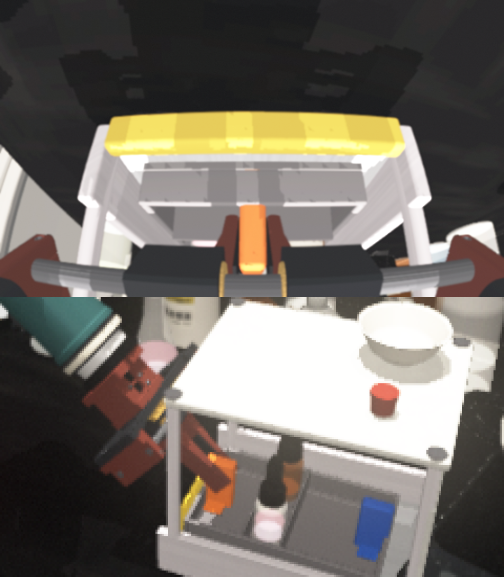

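```bash
python3 -c "
import cv2
a=cv2.imread('pics/scene12.png')[235:305,260:350];a=cv2.resize(a,None,fx=7,fy=7,interpolation=3)
cv2.imwrite('pics/s12z.png',a)
b=cv2.imread('pics/wrist12.png')[100:290,80:480];cv2.imwrite('pics/w12z.png',cv2.resize(b,None,fx=2,fy=2,interpolation=3))"
```

```text
(no output)
```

View pics/s12z.png

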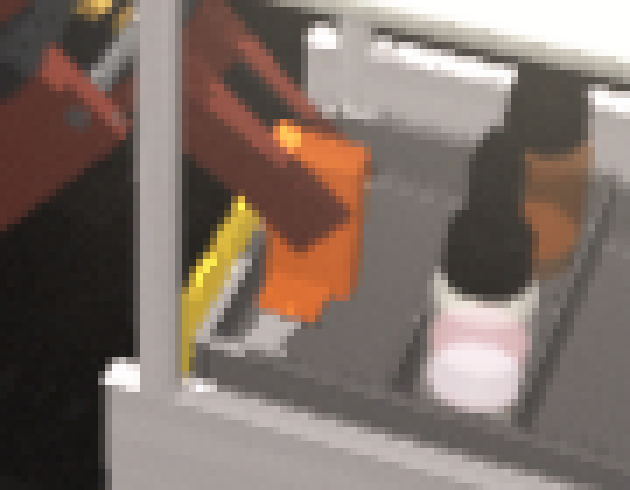

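View pics/w12z.png

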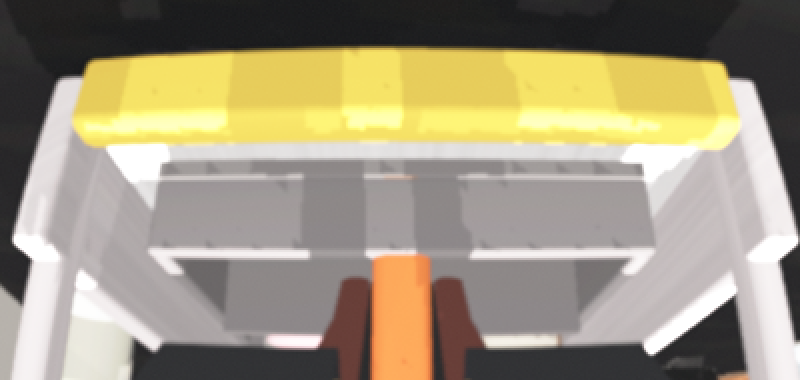

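Run:
```python
from plan import *
c=np.load("wrist12.npz");K=c["intrinsics"]
def proj(b):
    X=RB.apply(b)+BO;Y=c["R"]@X+c["t"];r=np.hypot(*Y[:2]);th=np.arctan2(r,Y[2]);return (K[:2,2]+K[0,0]*th*Y[:2]/r).round(1)
print("cam",tobay(-c["R"].T@c["t"]).round(3))
for b in [(0,0,.02),(.014,0,.02),(.014,.086,.02),(.014,-.086,.02),(.014,0,.012),(.024,0,.012)]+[(x,.0,z) for x in (.014,.018,.022,.026,.03) for z in (.012,.019)]+[(.024,0,.045),(.024,.065,.045),(.024,-.065,.045)]: print(b,proj(np.array(b)))
P=c["range_z"]
im=c["image"];
for r in range(110,240,4): print(r,im[r,240].tolist(),im[r,320].tolist(),round(float(P[r,240]),4))
```

```text
cam [[-0.119 -0.     0.105]]
(0, 0, 0.02) [280.4 151.9]
(0.014, 0, 0.02) [280.3 168.7]
(0.014, 0.086, 0.02) [443.  172.5]
(0.014, -0.086, 0.02) [117.6 171.8]
(0.014, 0, 0.012) [280.4 155.2]
(0.024, 0, 0.012) [280.3 166.2]
(0.014, 0.0, 0.012) [280.4 155.2]
(0.014, 0.0, 0.019) [280.3 167. ]
(0.018, 0.0, 0.012) [280.3 159.7]
(0.018, 0.0, 0.019) [280.3 171.4]
(0.022, 0.0, 0.012) [280.3 164.1]
(0.022, 0.0, 0.019) [280.3 175.6]
(0.026, 0.0, 0.012) [280.3 168.3]
(0.026, 0.0, 0.019) [280.3 179.6]
(0.03, 0.0, 0.012) [280.3 172.3]
(0.03, 0.0, 0.019) [280.3 183.5]
(0.024, 0, 0.045) [280.2 224.5]
(0.024, 0.065, 0.045) [409.5 223.9]
(0.024, -0.065, 0.045) [150.9 223.4]
110 [29, 28, 28] [30, 30, 30] 0.1471
114 [29, 28, 28] [30, 30, 30] 0.1495
118 [29, 28, 27] [32, 30, 30] 0.1521
122 [29, 32, 34] [30, 31, 30] 0.1541
126 [89, 200, 229] [88, 197, 227] 0.1551
130 [91, 205, 231] [91, 205, 231] 0.1546
134 [91, 205, 231] [91, 204, 231] 0.1546
138 [91, 205, 231] [91, 205, 231] 0.1515
142 [91, 205, 231] [90, 205, 231] 0.1514
146 [91, 205, 231] [91, 205, 231] 0.1504
150 [92, 205, 231] [91, 205, 231] 0.1487

[... 245 characters left out ...]
 228] 0.1773
178 [217, 218, 221] [218, 219, 222] 0.1797
182 [135, 135, 141] [134, 135, 140] 0.1654
186 [137, 137, 143] [159, 161, 167] 0.1639
190 [133, 133, 138] [156, 157, 162] 0.1634
194 [135, 135, 139] [154, 154, 160] 0.1639
198 [136, 136, 141] [154, 155, 161] 0.1615
202 [136, 137, 142] [155, 156, 162] 0.1608
206 [135, 136, 141] [156, 156, 162] 0.1593
210 [136, 136, 141] [157, 156, 163] 0.1595
214 [137, 136, 141] [159, 157, 164] 0.1585
218 [137, 135, 141] [158, 158, 163] 0.1565
222 [137, 136, 141] [150, 150, 156] 0.1573
226 [159, 160, 165] [239, 240, 244] 0.1567
230 [137, 137, 141] [148, 148, 155] 0.2184
234 [136, 136, 141] [136, 136, 141] 0.2189
238 [135, 135, 141] [135, 136, 141] 0.2187
```

Run:
```python
from plan import *
from bench import *
def st(tag): print(tag,np.round(current_force(),2),round(current_finger_gap(),4),round(current_clock(),2))
q0=current_orientation();pit=np.arcsin((.0118-.007)/.2)
tz=Rn.from_quat(q0).apply([0,0,1]); w=np.pi/2-np.arcsin(-tz[2])
pe,qe=orange_pose(.224,.007,.0118,w-pit,gx=-.09)
p=np.array(current_position()); st("start")
for i in range(12):
    p[2]-=.001
    h=servo_line(p,q0,rate=.012)
    f=np.array(current_force()); print((p-pe)[2].round(4)+.007,f.round(2))
    if f[2]>4: break
st("end")
```

```text
start [ 0.1   1.69 -0.7 ] 0.0139 28.36
0.0181 [-0.16  3.75 -0.87]
0.0171 [-0.    4.69 -0.58]
0.0161 [-0.1   4.56 -0.71]
0.015099999999999999 [-1.9   3.97 -0.23]
0.014100000000000001 [-0.73  3.71 -0.18]
0.0131 [ 0.15  3.24 -0.87]
0.0121 [-0.19  4.13  1.42]
0.0111 [-2.    7.47  7.83]
end [-2.    7.47  7.83] 0.0137 30.36
```

```bash
python3 - <<'E'
from plan import *
from bench import *
def st(tag): print(tag,np.round(current_force(),2),round(current_finger_gap(),4),round(current_clock(),2))
p=np.array(current_position());q0=current_orientation()
servo_line(p+[0,0,.0006],q0,rate=.01); st("up")
move_gripper(.04); st("open"); sleep(.2)
for n in ("wrist","scene"):
    c=capture(n);cv2.imwrite(f"pics/{n}13.png",c["image"]);np.savez(n+"13.npz",**c)
E
python3 -c "
import cv2
a=cv2.imread('pics/wrist13.png')[0:330];a=cv2.resize(a,None,fx=.9,fy=.9)
b=cv2.imread('pics/scene13.png')[180:310,200:440];b=cv2.resize(b,(504,280),interpolation=3)
cv2.imwrite('pics/c13.png',cv2.vconcat([a,b])[:600])"
```

```text
up [-0.86  2.78 -1.71] 0.014 30.68
open [ 0.08 -0.88 -0.03] 0.04 31.28
```

View pics/c13.png

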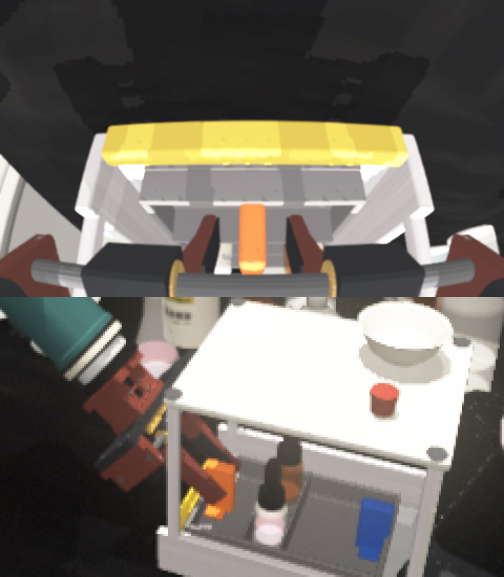

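```bash
python3 - <<'E'
from plan import *
from bench import *
p=np.array(current_position());q=current_orientation();M=Rn.from_quat(q)
print(servo_line(p-0.03*M.apply([0,0,1]),q,rate=.06,contact_N=5))
print(servo_line(p-0.16*M.apply([0,0,1]),q,rate=.15,contact_N=8))
for n in ("wrist","scene","top"):
    c=capture(n);cv2.imwrite(f"pics/{n}14.png",c["image"]);np.savez(n+"14.npz",**c)
print(current_clock(),np.round(current_force(),2))
c=np.load("scene14.npz");P=tobay(cloud(c)).reshape(420,560,3);ok=c["range_z"]>0
# tray interior floor z vs x ; wall tops
for sl in np.arange(.03,.23,.02):
    m=ok&(abs(P[...,0]-sl)<.01)&(abs(P[...,1])<.055)&(P[...,2]>.005)&(P[...,2]<.026)
    print(round(sl,2),m.sum(),np.median(P[m][:,2]).round(4) if m.sum() else 0, end=" | ")
c=np.load("wrist14.npz");K=c["intrinsics"]
def proj(b):
    X=RB.apply(b)+BO;Y=c["R"]@X+c["t"];r=np.hypot(*Y[:2]);th=np.arctan2(r,Y[2]);return (K[:2,2]+K[0,0]*th*Y[:2]/r).round(1)
print()
for b in [(0,0,.02),(.014,0,.02)]+[(x,.03,z) for x in (.014,.018,.022,.026) for z in (.012,.038)]: print(b,proj(np.array(b)))
E
python3 -c "
import cv2
a=cv2.imread('pics/wrist14.png')[0:330];a=cv2.resize(a,None,fx=.9,fy=.9)
b=cv2.imread('pics/scene14.png')[180:310,200:440];b=cv2.resize(b,(504,280),interpolation=3)
cv2.imwrite('pics/c14.png',cv2.vconcat([a,b])[:600])"
```

```text
False
False
33.4 [ 0.74  0.2  -0.14]
0.03 63 0.0185 | 0.05 176 0.0164 | 0.07 231 0.0156 | 0.09 17 0.0176 | 0.11 34 0.0178 | 0.13 171 0.0158 | 0.15 267 0.0155 | 0.17 267 0.0154 | 0.19 203 0.0156 | 0.21 138 0.0182 | 
(0, 0, 0.02) [281.1 141.8]
(0.014, 0, 0.02) [281.1 150.6]
(0.014, 0.03, 0.012) [312.  144.2]
(0.014, 0.03, 0.038) [313.3 166.6]
(0.018, 0.03, 0.012) [311.7 146.7]
(0.018, 0.03, 0.038) [313.  168.9]
(0.022, 0.03, 0.012) [311.3 149. ]
(0.022, 0.03, 0.038) [312.6 171.1]
(0.026, 0.03, 0.012) [311.  151.4]
(0.026, 0.03, 0.038) [312.2 173.3]
```

View pics/c14.png

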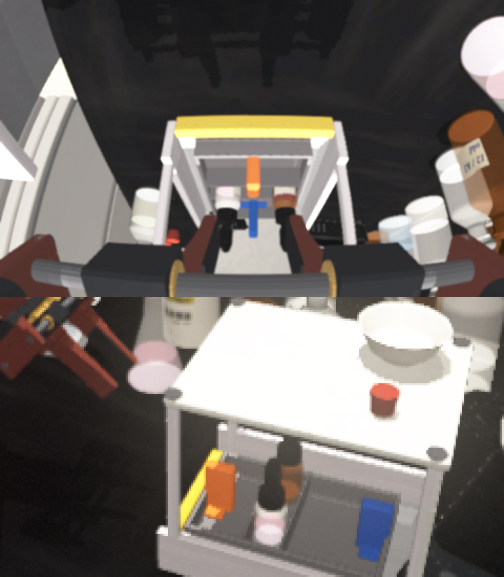

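View pics/top14.png

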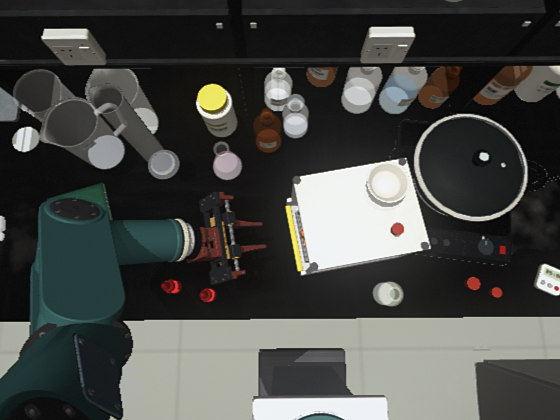

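Run:
```python
from plan import *
from bench import *
im=cv2.imread("pics/wrist14.png")
for r in range(132,184,3): print(r,im[r,312].tolist(),end=" ")
close_job(); print(current_clock())
```

```text
132 [90, 206, 233] 135 [91, 206, 233] 138 [90, 206, 232] 141 [92, 211, 235] 144 [145, 255, 255] 147 [172, 255, 255] 150 [156, 255, 255] 153 [120, 154, 172] 156 [146, 145, 151] 159 [133, 131, 137] 162 [134, 133, 138] 165 [135, 133, 139] 168 [134, 133, 139] 171 [135, 135, 140] 174 [217, 217, 224] 177 [139, 138, 144] 180 [134, 134, 141] 183 [135, 135, 141] the job is handed in; nothing more can be done
the job is handed in; nothing more can be done
```

The carrier is in the storage bay, flat on the deck behind the threshold and released, with both dropper bottles upright. I handed the job in just after 33.4 s on the robot's clock, against the 59 s limit. The hand-in reports no verdict.

**What I did:**
- I lifted only the blue end, with the back edge staying on the bench, and lined the carrier up with the bay. I then set the blue end down by feel on the threshold (top about 20 mm above the bench) and let go.
- I took the orange end and pushed the carrier in over the threshold. Partway I set it down and regripped with more lean, to stay clear of the roof and posts.
- I lowered the back end by feel onto the deck (about 12 mm above the bench), let go and backed out.

**Last checks:**
- **Position:** the back edge is about 24–26 mm past the threshold's front edge; more than 14 mm is needed.
- **Flatness:** the tray floor reads level in the scene camera, within about 0.006 rad; the limit is 0.025 rad.
- **Bottles:** both dropper bottles look upright in the last scene and wrist pictures; I did not measure their angles.
- **Bystanders:** the vial and flask sit at the same pixels in the top picture as at the start.
- **Gripper:** it is clear of everything, with close to zero force on the tool.

**What did not go to plan:**
- One lowering move was refused because it would have passed a joint range, so I lowered the back end with the gripper's angle held fixed.
- On that lowering the first force stop came early, at about 19 mm. The wrist picture showed the tail past the threshold and still in the air, so I went on down in small steps to real contact.
- The highest force read on the tool was about 8 N upward, as the back end touched the deck.

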